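# Hang the brush ledge on the slotted upright

### The arm

A 6-joint arm with a two-finger parallel gripper is mounted at the origin on the work surface. World frame = base frame: x ahead of the robot, y to its left, z up, the work surface at z = 0. Lengths are in m, angles in rad, forces in N, time in s.
With the tool pointing down it reaches from about 0.3 to 0.825 m from the base axis. Payload 5.4 kg.
Tool frame: the origin (TCP) lies at the very end of the fingers, on their centre line; the grasp point (between the pads) lies behind it (manip.grasp_offset is the z of the grasp point in the tool frame, in m); z points along the fingers, y is the line along which they close (so a half turn about z gives the same grasp; the last joint's range is limited). The gripper opens to 92 mm and grips with 3 to 60 N. Pads are 20 mm wide; open, the fingers measure 128 mm over their backs; the gripper's body (75 mm by 189 mm) begins 69 mm behind the grasp point.
Start: joints at [1.086, 0.158, 1.597, -0, 1.386, -0.21], TCP at [0.156, 0.553, 0.215] pointing down, gripper open.
Joint ranges: [-2.91, 2.91], [-0.94, 2.29], [0.18, 2.7], [-1.29, 4.43], [0.17, 2.64], [-3, 3]. Speed limits (rad/s): [2.57, 2.57, 3.14, 3.14, 3.14, 3.14].

### API

Orientations are given as a unit quaternion [x, y, z, w].
In Python, from station import manip, capture, camera_params, job, recognise, silhouettes, place_of gives the robot as it stands. The module is installed in compiled form; this text tells all that it offers.
- The arm moves only by the tool jog_arm, never from a script. Its argument "targets" is one flat list of numbers, 6 for each row, row after row: the shift along the tool's x, y, z in cm, then the turn, a rotation vector about the tool's x, y, z in rad. A call has 1 to 20 rows; each row shifts and turns the commanded pose from where the row before left it, along the tool's axes as they then stand; what a row does not reach is not made up. A row lasts 1/10 s, in which the tool goes at most 50 mm and 8.59 degrees, less where a joint would pass 70% of its speed; a pose out of reach is approached as far as the arm can. A call with a gripper value outside its range is refused whole. "claw" is the finger opening in cm, from 0 to 9.19, set as the call begins (left out, the last holds). The fingers move at their own pace and stop on an object; the grip force is fixed at half the most. Time passes only in rows, so rows that do not move let the fingers close. It gives the time, the measured TCP pose, the force, the opening and the grip force at its end, in the units of the state.
- manip.observe(): the state, without advancing time (a new reading comes with each control period).
- capture(name): name is "side" or "top" or "wrist"; returns the picture (400x640x3 uint8, red, green, blue); there is no depth.
- camera_params(name): a dict with "fx", "fy", "cx", "cy" (pixels), "dist_coeffs" ([k1, k2, p1, p2, k3] as OpenCV has them; the pictures are not rectified), "origin" and "rotation" of the camera in the world. Camera axes: x right, y down, z forward; pixel columns grow to the right and rows downward; lengths in m; the calibration is good to about 2 mm. A picture is of the moment at which its call begins: read the wrist's pose just before it. camera_params takes no time and is no camera call; for the wrist camera it gives the pose at the moment of the call.
- job.close_job(): hands the job in; it is judged then, once.
Trained networks look in the newest picture that a camera, given by its name, has taken for a name from the list of things; names that differ only in an ending like _2 or _b are one class to them, and where a whole thing is asked for, a point or a joint stands for the part that bears it (a point fixed in the world has none). Each returns a list of dicts, best first, with "score" (0 to 1); they miss things now and then, are a little off and sometimes report something else, mostly with a low value. They report only what shows in the picture. A call takes as long as a camera call. They do not tell look-alikes from the thing itself.
- recognise(camera, name): "bbox" ([centre column, centre row, width, height] in pixels, round what is visible of it).
- silhouettes(camera, name): "pixels" (400x640 bool, what is visible of it) and "bbox" ([centre column, centre row, width, height] in pixels, round what is visible of it).
- place_of(camera, name): "at" ([row, column] in pixels: a listed point, or the origin of a listed thing).
The state is a dict: "t": time; "joint_pos": joint angles; "qvel": joint speeds; "tau": joint torques, N m; "tool_pos": TCP position; "tcp_rot": TCP orientation; "wrist_force": force on the tool from outside, world axes, zero at the start; "moment": the same for the moment, N m; "grip_width": finger opening in m; "gripper_force": force on a finger pad.
Only numpy, scipy, OpenCV 4.12 (cv2) and the standard library are available. Lean on these libraries where they do the work, as an engineer would, in place of code of your own. Each camera call takes 0.05 s, during which the arm holds its last target. There are 200 camera calls.

### The job

At the painter's desk, hang the brush ledge that has two hook tabs at its rear on the upright that has two slots: push both tabs fully through the slots, then press the ledge down until the hooks engage behind the sheet, and let go so that it hangs there by itself. Leave the plain ledge without tabs where it stands.

Things in the scene. Friction and masses are not known exactly. Their poses are not given: they have to be found in the camera images.
- ledge_grip (a point): Grey metal brush ledge, 80 wide (y), 95 deep (x), 80 mm high, 0.3 kg, standing on the table, hook tabs at its rear. Point: on its web, 45 mm above the underside, 50 mm before the rear face; grip here from above, closing along y. Web: wall 12 mm thick (y), 4 to 70 mm before the rear face, from the 5 mm floor up to 66 mm. Front lip 16 mm high. Axes: x to the rear, the way the tabs point; z up.
- tabs (a point): On the same ledge: midpoint between the two tabs, on the flat rear face, level with the undersides of the necks; 50 mm behind (+x) and 15 mm above the grip point. Same axes. Tabs at y -25 and +25 mm, 6 mm thick; neck 8 mm high; hook at its end hangs 14 mm below this point, sloping rearward; 10 mm gap between rear face and hook; tabs stick out 20 mm.
- slots (a point): Fixed upright, steel sheet 116 wide, 5 thick, 206 mm high, with two slots 24 wide, 38 mm high at y -25 and +25 mm. Point: on the front face midway between the slots, at their lower edges, 160 mm up. x points through the sheet, front to back, z up. Tabs pass in with their point 14 to 30 mm above this one (22 is mid); hung, the points meet (up to 6 mm in front, ledge sagging 5 deg). Another upright has no slots.
- plain_ledge_grip (a point): The plain ledge, same shape and size but without tabs; two screw heads on its back plate. Same point on its web, same axes. Leave it where it stands.
Things that resemble listed ones, but are neither listed nor needed, are in the scene too. Leave any red look-alike of the part that bears slots alone.

How it is judged:
By the outcome, as a careful person would: the job done as asked, in the order asked, and still so for the second after the job is handed in, with the robot touching nothing.
It also fails if it takes over 48 s, if anything falls off the work surface, if the arm or the gripper's body presses on something with over 40 N, if the wrist force passes 120 N, or if a joint passes its speed limit or range.

## Working session

There is one attempt and no reset: what is moved stays moved. The work goes in short steps, Python scripts to look and compute and a tool call to move; the robot and the scene stay as the last step left them, time stands still between calls to the robot, and variables do not carry over. Pictures are saved under pics/ and viewed, at most 10 in all, crops included, and the job is handed in when it is done.

Besides the shell and the picture viewer there is one more tool, called after "Request:" by a JSON object that holds its "method" and its "body". jog_arm: Moves the arm, as the interface text tells. Its arguments: {"type":"object","properties":{"targets":{"type":"array","items":{"type":"number"}},"claw":{"type":"number"}},"required":["targets"]}

```bash
mkdir -p pics
python3 - <<'E'
from station import *
import cv2,numpy as np
s=manip.observe();print(s['t'],s['tool_pos'],s['tcp_rot'],manip.grasp_offset)
for c in ['side','top']:
    im=capture(c);cv2.imwrite(f'pics/{c}0.png',im[:,:,::-1])
    p=camera_params(c);print(c,{k:np.round(v,3).tolist() for k,v in p.items()})
    for n in ['ledge_grip','tabs','slots','plain_ledge_grip']:
        print(c,n,[(np.round(d['at']).tolist(),round(d['score'],2)) for d in place_of(c,n)])
E
```

```text
0.0 [0.15573277 0.5528732  0.2136294 ] [ 1.36955932e-01  9.90576704e-01 -8.66494238e-04 -3.38884611e-04] -0.0187
side {'fx': 372.988, 'fy': 372.988, 'cx': 314.903, 'cy': 197.629, 'dist_coeffs': [-0.069, 0.0, 0.0, 0.0, 0.0], 'origin': [0.193, -0.568, 0.749], 'rotation': [0.902, -0.249, 0.084, -0.342]}
side ledge_grip [([227.0, 333.0], 0.86), ([159.0, 274.0], 0.4)]
side tabs [([216.0, 349.0], 0.76)]
side slots [([379.0, 290.0], 0.92), ([144.0, 197.0], 0.9), ([181.0, 411.0], 0.69)]
side plain_ledge_grip [([159.0, 272.0], 0.55)]
top {'fx': 465.065, 'fy': 465.065, 'cx': 314.806, 'cy': 191.002, 'dist_coeffs': [-0.104, 0.0, 0.0, 0.0, 0.0], 'origin': [0.305, -0.09, 1.247], 'rotation': [-0.701, 0.711, -0.041, 0.04]}
top ledge_grip [([174.0, 332.0], 0.8)]
top tabs [([159.0, 331.0], 0.71)]
top slots [([257.0, 200.0], 0.79), ([272.0, 454.0], 0.71), ([95.0, 353.0], 0.56), ([183.0, 220.0], 0.35)]
top plain_ledge_grip [([181.0, 219.0], 0.98)]
```

View pics/side0.png

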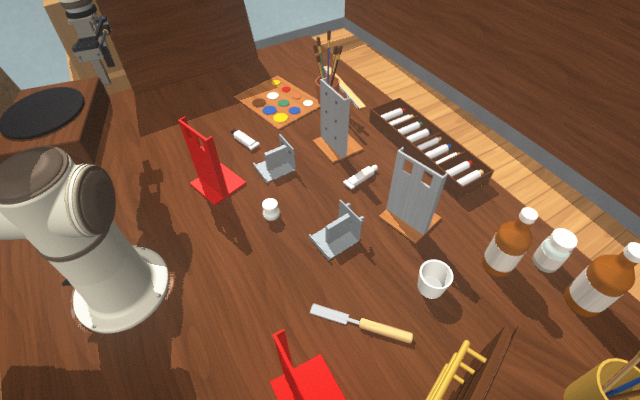

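View pics/top0.png

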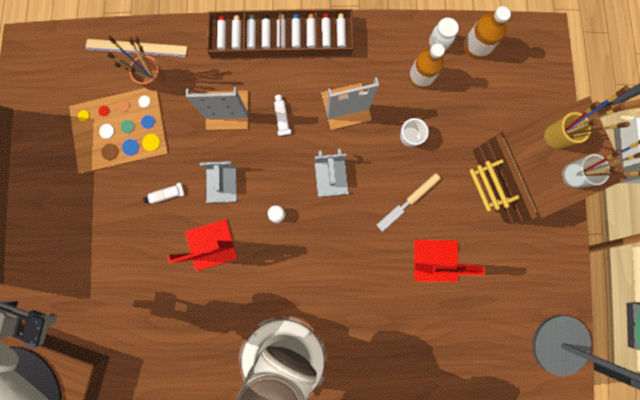

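Two ledges: side (333,227)/top (332,174) has two tabs at its rear; side (274,159)/top (219,181) shows none. Uprights: grey at side (411,181)/top (353,95) shows two slots; grey at side (335,120)/top (220,105) is perforated without slots; the two red ones are to be left alone. I confirm in one enlarged crop and triangulate.

```bash
cat > h.py <<'E'
from station import *
import cv2,numpy as np
from scipy.spatial.transform import Rotation as R
def rot(p):
    r=np.array(p['rotation']); return R.from_quat(r).as_matrix() if r.size==4 else r
def KD(p): return np.array([[p['fx'],0,p['cx']],[0,p['fy'],p['cy']],[0,0,1.]]),np.array(p['dist_coeffs'])
def ray(p,px): # px=(col,row)
    K,D=KD(p); u=cv2.undistortPoints(np.array([[px]],float),K,D)[0,0]
    d=rot(p)@[u[0],u[1],1]; return np.array(p['origin']),d/np.linalg.norm(d)
def tri(obs):
    A=0;b=0;L=[]
    for p,px in obs:
        o,d=ray(p,px);M=np.eye(3)-np.outer(d,d);A=A+M;b=b+M@o;L.append((o,M))
    x=np.linalg.solve(A,b); return x,[np.linalg.norm(M@(x-o)) for o,M in L]
def proj(p,X):
    K,D=KD(p);Rm=rot(p).T;t=-Rm@np.array(p['origin'])
    return cv2.projectPoints(np.atleast_2d(X).astype(float),cv2.Rodrigues(Rm)[0],t,K,D)[0][:,0]
E
python3 - <<'E'
from h import *
S,T=camera_params('side'),camera_params('top')
for n,a,b in [('grip',(333,227),(332,174)),('tabs',(349,216),(331,159)),('slots',(411,181),(353,95))]:
    x,e=tri([(S,a),(T,b)]);print(n,x.round(3),np.round(e,4))
s=cv2.imread('pics/side0.png');t=cv2.imread('pics/top0.png')
a=cv2.resize(s[75:275,250:450],(400,400),interpolation=3);b=cv2.resize(t[70:210,185:385],(571,400),interpolation=3)[:,:400-0]
b=cv2.resize(t[70:210,180:390],(400,267),interpolation=3);b=cv2.copyMakeBorder(b,0,133,0,0,0)
cv2.imwrite('pics/c.png',np.hstack([a,b]))
E
```

```text
grip [ 0.483 -0.136  0.052] [0.0026 0.0026]
tabs [ 0.524 -0.135  0.064] [0.0008 0.0008]
slots [ 0.658 -0.184  0.155] [0.0063 0.0063]
```

View pics/c.png

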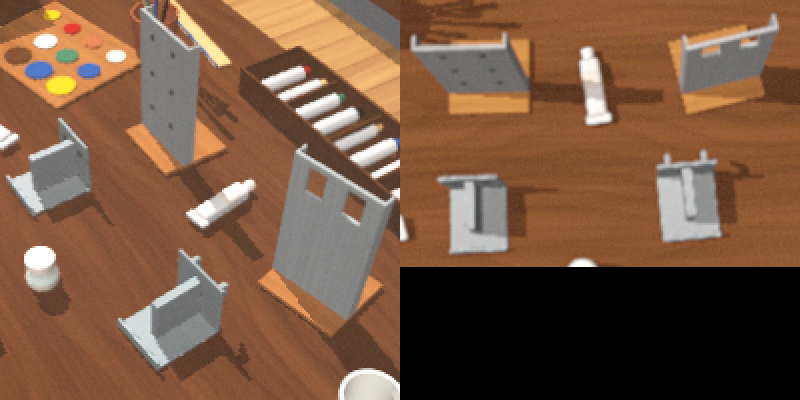

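The crop shows two tabs on the right-hand ledge (688,160) and two open slots in the right-hand grey upright (315,185; 352,207), so these are the ones meant. The left ledge has only screw heads.

Run:
```python
from h import *
s=manip.observe();p=camera_params('wrist');Rt=R.from_quat(s['tcp_rot']).as_matrix()
print('cam in tool',(Rt.T@(np.array(p['origin'])-s['tool_pos'])).round(3),(Rt.T@rot(p)).round(3).tolist(),p['fx'],p['cx'],p['cy'])
print(Rt.round(3).tolist())
T=np.array([0.42,-0.14,0.33]);print('shift tool cm',(Rt.T@(T-s['tool_pos'])*100).round(1))
for c in ['side','top']:
    for n in ['ledge_grip','slots']:
        for d in silhouettes(c,n): print(c,n,round(d['score'],2),np.round(d['bbox']).tolist())
```

```text
cam in tool [ 0.078  0.    -0.17 ] [[-0.0, -0.961, -0.276], [1.0, -0.001, 0.001], [-0.001, -0.276, 0.961]] 354.0252467144235 325.5441762294408 206.55114836385377
[[-0.962, 0.271, 0.0], [0.271, 0.962, -0.0], [-0.0, -0.0, -1.0]]
shift tool cm [-44.2 -59.6 -11.5]
side ledge_grip 0.57 [337.0, 229.0, 55.0, 58.0]
side slots 0.93 [211.0, 160.0, 64.0, 89.0]
side slots 0.84 [309.0, 365.0, 74.0, 71.0]
side slots 0.73 [414.0, 195.0, 74.0, 99.0]
top ledge_grip 0.8 [332.0, 173.0, 32.0, 46.0]
top slots 0.82 [450.0, 262.0, 72.0, 43.0]
top slots 0.78 [204.0, 246.0, 68.0, 52.0]
top slots 0.59 [350.0, 104.0, 54.0, 49.0]
```

Request:
{"method": "jog_arm", "body": {"targets": [-1.4,-1.8,-0.7,0,0,0,-2.8,-3.6,-0.7,0,0,0,-2.8,-3.6,-0.7,0,0,0,-2.8,-3.6,-0.7,0,0,0,-2.8,-3.6,-0.7,0,0,0,-2.8,-3.6,-0.7,0,0,0,-2.8,-3.6,-0.7,0,0,0,-2.8,-3.6,-0.7,0,0,0,-2.8,-3.6,-0.7,0,0,0,-2.8,-3.6,-0.7,0,0,0,-2.8,-3.6,-0.7,0,0,0,-2.8,-3.6,-0.7,0,0,0,-2.8,-3.6,-0.7,0,0,0,-2.8,-3.6,-0.7,0,0,0,-2.8,-3.6,-0.7,0,0,0,-2.8,-3.6,-0.7,0,0,0,0,0,0,0,0,-0.13,0,0,0,0,0,-0.13,0,0,0,0,0,-0.1,0,0,0,0,0,0], "claw": 9.19}}

```text
t: 2.7
tool_pos: [0.4223, -0.1016, 0.3266]
tcp_rot: [-0.043, 0.999, -0.0, 0.0]
wrist_force: [0.0, -1.1, -0.2]
grip_width: 0.0922
gripper_force: 0.0
```

Run:
```python
from h import *
s=manip.observe();print(s['t'],s['tool_pos'].round(3),R.from_quat(s['tcp_rot']).as_matrix().round(3).tolist())
p=camera_params('wrist');im=capture('wrist');cv2.imwrite('pics/w1.png',im[:,:,::-1]);np.save('w1p.npy',p,allow_pickle=True)
for n in ['ledge_grip','tabs','slots']:
    print(n,[(np.round(d['at'],1).tolist(),round(d['score'],2)) for d in place_of('wrist',n)])
```

```text
2.7 [ 0.422 -0.102  0.327] [[-0.996, -0.085, 0.0], [-0.085, 0.996, -0.0], [-0.0, -0.0, -1.0]]
ledge_grip [([209.5, 294.5], 0.86)]
tabs [([248.5, 300.9], 0.92)]
slots [([379.6, 234.2], 0.71)]
```

View pics/w1.png

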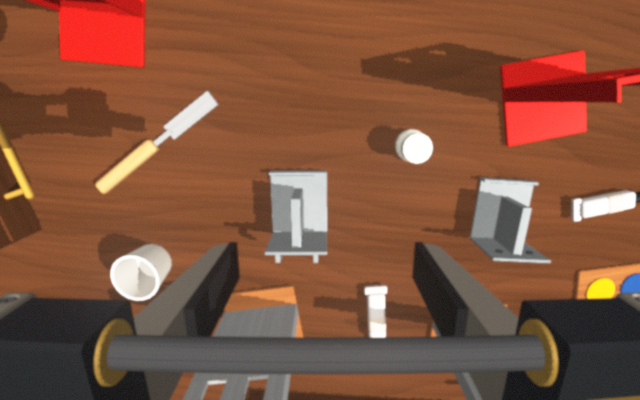

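The picture shows the tabbed ledge at (297,213) with tabs at (278,258) and (316,258). The plain ledge is at (512,220) and the slotted upright is half hidden by the gripper at (245,340).

Run:
```python
from h import *
p=np.load('w1p.npy',allow_pickle=True).item();S,T=camera_params('side'),camera_params('top')
def atz(p,px,z):
    o,d=ray(p,px);return (o+d*(z-o[2])/d[2]).round(4)
print('grip w',atz(p,(294.5,209.5),.045),'top',atz(T,(332,174),.045),'side',atz(S,(333,227),.045))
print('tabs w',atz(p,(300.9,248.5),.060),'top',atz(T,(331,159),.06),'side',atz(S,(349,216),.06))
for nm,a,b,z in [('lip',(268,172),(327,172),.016),('rear',(266,254),(327,254),.08),('tabs',(278,260),(316,260),.068)]:
    A,B=atz(p,a,z),atz(p,b,z);d=B-A;print(nm,A,B,((A+B)/2).round(4),np.linalg.norm(d).round(4),'yaw',np.degrees(np.arctan2(-d[0],d[1])).round(1))
print('slots top z.16',atz(T,(353,95),.16),'side',atz(S,(411,181),.16))
# slot corners in side crop (crop/2 + offset): lower edges of the slots
for nm,c in [('L-ll',(305,190)),('L-lr',(322,200)),('R-ll',(343,216)),('R-lr',(362,224))]:
    print(nm,atz(S,(250+c[0]/2,75+c[1]/2),.16))
for nm,c in [('baseL',(260,284)),('baseR',(349,321))]:pass
```

```text
grip w [ 0.4821 -0.1373  0.045 ] top [ 0.4864 -0.1371  0.045 ] side [ 0.4831 -0.1311  0.045 ]
tabs w [ 0.5309 -0.1246  0.06  ] top [ 0.5235 -0.1346  0.06  ] side [ 0.5262 -0.1327  0.06  ]
lip [ 0.4402 -0.1789  0.016 ] [ 0.4334 -0.0979  0.016 ] [ 0.4368 -0.1384  0.016 ] 0.0813 yaw 4.8
rear [ 0.5339 -0.1678  0.08  ] [ 0.5272 -0.0902  0.08  ] [ 0.5306 -0.129   0.08  ] 0.0779 yaw 4.9
tabs [ 0.5465 -0.1534  0.068 ] [ 0.5422 -0.1034  0.068 ] [ 0.5444 -0.1284  0.068 ] 0.0502 yaw 4.9
slots top z.16 [ 0.6619 -0.1869  0.16  ] side [ 0.6473 -0.1856  0.16  ]
L-ll [ 0.6533 -0.1494  0.16  ]
L-lr [ 0.6593 -0.1715  0.16  ]
R-ll [ 0.663  -0.2022  0.16  ]
R-lr [ 0.6726 -0.2219  0.16  ]
```

Request:
{"method": "jog_arm", "body": {"targets": [-2.8,-1.9,0,0,0,0,-2.8,-1.8,0,0,0,0,0,0,2,0,0,0,0,0,4,0,0,0,0,0,4,0,0,0,0,0,4,0,0,0,0,0,4,0,0,0,0,0,4,0,0,0,0,0,4,0,0,0,0,0,2,0,0,0,0,0,1,0,0,0,0,0,1,0,0,0,0,0,0,0,0,0]}}

```text
t: 4.2
tool_pos: [0.4812, -0.1335, 0.0263]
tcp_rot: [-0.042, 0.999, 0.0, -0.0]
wrist_force: [-0.8, 1.3, -0.1]
grip_width: 0.092
gripper_force: 0.0
```

Request:
{"method": "jog_arm", "body": {"targets": [0,0,0,0,0,0,0,0,0,0,0,0,0,0,0,0,0,0,0,0,0,0,0,0,0,0,0,0,0,0,0,0,0,0,0,0,0,0,0,0,0,0,0,0,0,0,0,0,0,0,0,0,0,0,0,0,0,0,0,0], "claw": 0}}

```text
t: 5.2
tool_pos: [0.4813, -0.1336, 0.0266]
tcp_rot: [-0.043, 0.999, -0.0, -0.0]
wrist_force: [-0.5, -1.6, -0.7]
grip_width: 0.0138
gripper_force: 0.6
```

Request:
{"method": "jog_arm", "body": {"targets": [0,0,0,0,0,0,0,0,0,0,0,0,0,0,0,0,0,0,0,0,-0.5,0,0,0,0,0,-2,0,0,0,0,0,-3,0,0,0,0,0,-3,0,0,0,0,0,-2.7,0,0,0,0,0,-1,0,0,0,-1.6,-1.7,0,0,0,0,-2.2,-2.3,0,0,0,0,-2.2,-2.3,0,0,0,0,-1.6,-1.9,0,0,0,0,0,0,0,0,0,-0.07,0,0,0,0,0,-0.07,0,0,0,0,0,0,0,0,0,0,0,0]}}

```text
t: 6.9
tool_pos: [0.5633, -0.2083, 0.1475]
tcp_rot: [-0.112, 0.994, 0.001, -0.001]
wrist_force: [0.8, 0.6, -3.2]
grip_width: 0.0118
gripper_force: 30.0
```

Run:
```python
from h import *
s=manip.observe();print(s['t'],s['tool_pos'].round(4),R.from_quat(s['tcp_rot']).as_matrix().round(3).tolist())
S=capture('side');d=[place_of('side',n) for n in ['slots','tabs','ledge_grip']]
for x in d: print([(np.round(i['at'],1).tolist(),round(i['score'],2)) for i in x])
T=capture('top')
for n in ['slots','tabs','ledge_grip']: print([(np.round(i['at'],1).tolist(),round(i['score'],2)) for i in place_of('top',n)])
cv2.imwrite('pics/side1.png',S[:,:,::-1]);cv2.imwrite('pics/top1.png',T[:,:,::-1])
a=cv2.resize(S[100:260,320:480,::-1],(480,480),interpolation=2);b=cv2.resize(T[60:180,290:390,::-1],(320,384),interpolation=2)
cv2.imwrite('pics/c1.png',np.hstack([a,cv2.copyMakeBorder(b,0,96,0,0,0)]))
```

```text
6.9 [ 0.5633 -0.2083  0.1475] [[-0.975, -0.222, -0.002], [-0.222, 0.975, 0.001], [0.001, 0.002, -1.0]]
[([143.5, 194.4], 0.77), ([378.4, 291.2], 0.69), ([180.4, 414.1], 0.62)]
[([183.7, 405.0], 0.97)]
[([202.8, 387.8], 0.75), ([179.5, 414.0], 0.69)]
[([275.0, 452.6], 0.9), ([255.5, 198.0], 0.74), ([96.8, 350.7], 0.72)]
[([112.4, 360.5], 0.82)]
[([135.3, 364.8], 0.63)]
```

View pics/c1.png

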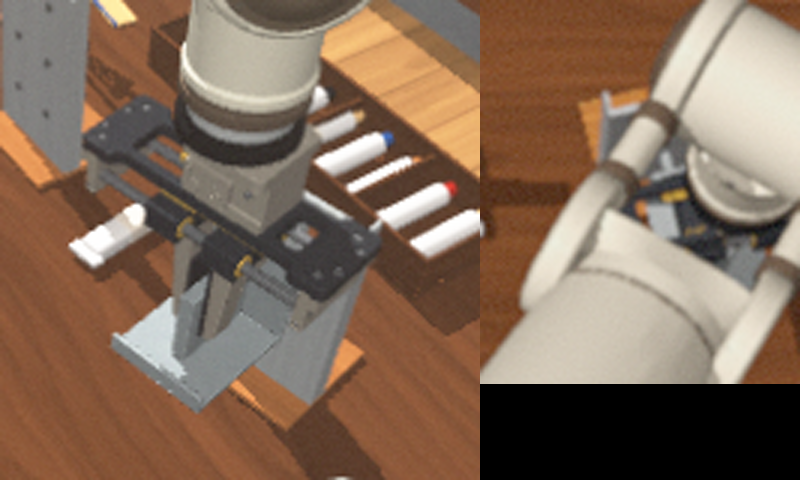

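Ledge held squarely (side crop: ledge (200,350), sheet behind it at (320,330)). Slots are hidden now, so I fit the upright's pose from the first pictures' corners.

Run:
```python
from h import *
from scipy.optimize import least_squares
S,T=camera_params('side'),camera_params('top')
sp=lambda c:(250+c[0]/2,75+c[1]/2); tp=lambda c:(180+(c[0]-400)/1.905,70+c[1]/1.905)
obs=[(S,sp((299,148)),(0,58,.206)),(S,sp((390,204)),(0,-58,.206)),
 (S,sp((305,190)),(0,37,.16)),(S,sp((323,200)),(0,13,.16)),(S,sp((343,215)),(0,-13,.16)),(S,sp((362,225)),(0,-37,.16)),
 (S,sp((307,164)),(0,37,.198)),(S,sp((327,174)),(0,13,.198)),(S,sp((346,190)),(0,-13,.198)),(S,sp((366,200)),(0,-37,.198)),
 (T,tp((684,66)),(0,58,.206)),(T,tp((775,38)),(0,-58,.206))]
def res(v):
    c,s=np.cos(v[2]),np.sin(v[2])
    return np.concatenate([proj(p,[v[0]+(c*m[0]-s*m[1])/1e3,v[1]+(s*m[0]+c*m[1])/1e3,m[2]])[0]-px for p,px,m in obs])
r=least_squares(res,[.662,-.187,.22],loss='soft_l1')
print(r.x.round(4),np.degrees(r.x[2]).round(1));print(res(r.x).reshape(-1,2).round(1).tolist())
# ledge in hand: predicted vs measured pixels
s=manip.observe();Rt=R.from_quat(s['tcp_rot']).as_matrix();g=s['tool_pos']+Rt@[0,0,-.0187];f=-Rt[:,0]
tb=g+.05*f+[0,0,.015];print('tabs',tb.round(4),proj(S,tb).round(1),proj(T,tb).round(1),'grip',proj(S,g).round(1))
c,sn=np.cos(r.x[2]),np.sin(r.x[2]);d=np.array([r.x[0],r.x[1],.16])-tb
print('to slots: along',(c*d[0]+sn*d[1]).round(4),'left',(-sn*d[0]+c*d[1]).round(4),'up',d[2].round(4),'tool',(Rt.T@d*100).round(2),'tool yaw',np.degrees(np.arctan2(f[1],f[0])).round(1))
```

```text
[ 0.6611 -0.1849  0.2191] 12.6
[[-1.7, 0.9], [-2.2, 0.4], [-0.3, -0.1], [-0.7, 0.4], [-1.1, -1.0], [-1.5, -0.2], [1.4, 0.4], [0.4, 0.9], [0.9, -1.0], [0.3, -0.1], [0.4, -10.1], [1.0, -6.2]]
tabs [ 0.6128 -0.1976  0.1824] [[403.8 183.4]] [[358.8 112. ]] grip [[387.6 200.8]]
to slots: along 0.0499 left 0.0019 up -0.0224 tool [-4.99  0.16  2.24] tool yaw 12.9
```

Request:
{"method": "jog_arm", "body": {"targets": [-1,0.2,0,0,0,0,-1,0,0,0,0,0,-1,0,0,0,0,0,-0.5,0,0,0,0,0,0,0,0,0,0,0]}}

```text
t: 7.8
tool_pos: [0.5985, -0.1987, 0.1485]
tcp_rot: [-0.113, 0.994, -0.0, 0.0]
wrist_force: [-0.5, -0.6, -3.6]
grip_width: 0.0121
gripper_force: 30.0
```

Request:
{"method": "jog_arm", "body": {"targets": [-0.4,0,0,0,0,0,-0.4,0,0,0,0,0,-0.2,0,0,0,0,0,0,0,0,0,0,0]}}

```text
t: 8.2
tool_pos: [0.6076, -0.1967, 0.1486]
tcp_rot: [-0.112, 0.994, -0.0, 0.0]
wrist_force: [-0.2, 0.2, -3.2]
grip_width: 0.0116
gripper_force: 30.0
```

Request:
{"method": "jog_arm", "body": {"targets": [-0.2,0,0,0,0,0,-0.1,0,0,0,0,0,0,0,0,0,0,0]}}

```text
t: 8.5
tool_pos: [0.6098, -0.1963, 0.1486]
tcp_rot: [-0.112, 0.994, -0.0, -0.001]
wrist_force: [-3.2, -1.2, -1.2]
grip_width: 0.0117
gripper_force: 30.0
```

Request:
{"method": "jog_arm", "body": {"targets": [-0.1,0,0,0,0,0,0,0,0,0,0,0]}}

```text
t: 8.7
tool_pos: [0.6099, -0.1964, 0.1486]
tcp_rot: [-0.112, 0.994, -0.0, -0.002]
wrist_force: [-8.4, -2.0, 0.1]
grip_width: 0.0121
gripper_force: 30.0
```

Request:
{"method": "jog_arm", "body": {"targets": [-0.1,0,0,0,0,0,0,0,0,0,0,0]}}

```text
t: 8.9
tool_pos: [0.61, -0.1964, 0.1485]
tcp_rot: [-0.112, 0.994, -0.0, -0.003]
wrist_force: [-11.8, -2.3, 1.4]
grip_width: 0.0118
gripper_force: 30.0
```

Request:
{"method": "jog_arm", "body": {"targets": [0.4,0,0,0,0,0,0,0,0.5,0,0,0,0,0,0.5,0,0,0,0,0,0.4,0,0,0,0,0,0.3,0,0,0,0,0,0,0,0,0]}}

```text
t: 9.5
tool_pos: [0.6081, -0.1962, 0.1307]
tcp_rot: [-0.112, 0.994, 0.0, -0.001]
wrist_force: [-0.5, -0.7, -3.0]
grip_width: 0.0119
gripper_force: 30.0
```

Request:
{"method": "jog_arm", "body": {"targets": [0,0,0.2,0,0,0,0,0,0.1,0,0,0,0,0,0,0,0,0]}}

```text
t: 9.8
tool_pos: [0.6084, -0.1965, 0.1285]
tcp_rot: [-0.112, 0.994, 0.0, -0.0]
wrist_force: [0.1, -0.3, -3.1]
grip_width: 0.0118
gripper_force: 30.0
```

Request:
{"method": "jog_arm", "body": {"targets": [0,0,0.2,0,0,0,0,0,0,0,0,0]}}

```text
t: 10.0
tool_pos: [0.6084, -0.1966, 0.1265]
tcp_rot: [-0.112, 0.994, -0.0, 0.0]
wrist_force: [-0.1, 0.2, -2.7]
grip_width: 0.0119
gripper_force: 30.0
```

Request:
{"method": "jog_arm", "body": {"targets": [0,0,0.1,0,0,0,0,0,0,0,0,0]}}

```text
t: 10.2
tool_pos: [0.6086, -0.1967, 0.1263]
tcp_rot: [-0.112, 0.994, -0.0, 0.0]
wrist_force: [-2.3, 0.9, 1.1]
grip_width: 0.0116
gripper_force: 30.0
```

Request:
{"method": "jog_arm", "body": {"targets": [0,0,0.1,0,0,0,0,0,0.1,0,0,0,0,0,0,0,0,0]}}

```text
t: 10.5
tool_pos: [0.6089, -0.1967, 0.1252]
tcp_rot: [-0.112, 0.994, -0.0, 0.001]
wrist_force: [-3.4, 1.5, 5.0]
grip_width: 0.0118
gripper_force: 30.0
```

Run:
```python
from h import *
S=capture('side')[100:260,320:480,::-1]
cv2.imwrite('pics/c2.png',cv2.resize(S,(560,560),interpolation=2))
```

```text
(no output)
```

View pics/c2.png

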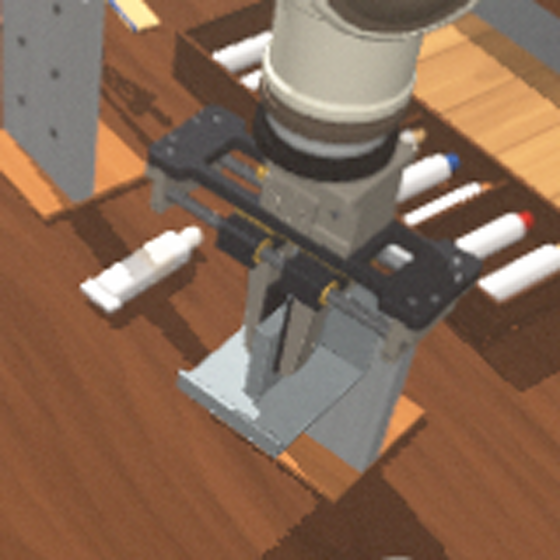

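The ledge sits against the sheet (ledge at (270,380), sheet edge at (380,400)). I press a little more to make sure it is seated.

Request:
{"method": "jog_arm", "body": {"targets": [0,0,0.2,0,0,0,0,0,0,0,0,0]}}

```text
t: 10.75
tool_pos: [0.609, -0.1968, 0.1249]
tcp_rot: [-0.113, 0.994, -0.001, 0.001]
wrist_force: [-8.3, 3.1, 12.8]
grip_width: 0.0119
gripper_force: 30.0
```

Request:
{"method": "jog_arm", "body": {"targets": [0,0,0.2,0,0,0,0,0,0,0,0,0]}}

```text
t: 10.95
tool_pos: [0.6089, -0.1969, 0.1246]
tcp_rot: [-0.113, 0.994, -0.001, 0.001]
wrist_force: [-13.1, 4.4, 22.1]
grip_width: 0.0118
gripper_force: 30.0
```

Request:
{"method": "jog_arm", "body": {"targets": [0,0,-0.2,0,0,0,0,0,-0.2,0,0,0,0,0,0,0,0,0]}}

```text
t: 11.25
tool_pos: [0.6088, -0.1968, 0.1248]
tcp_rot: [-0.112, 0.994, -0.0, 0.001]
wrist_force: [-3.3, 0.9, 6.6]
grip_width: 0.0117
gripper_force: 30.0
```

Request:
{"method": "jog_arm", "body": {"targets": [0,0,0,0,0,0,0,0,0,0,0,0,0,0,0,0,0,0,0,0,0,0,0,0,0,0,0,0,0,0,0,0,0,0,0,0,0,0,0,0,0,0,0,0,0,0,0,0], "claw": 5}}

```text
t: 12.05
tool_pos: [0.6084, -0.1966, 0.1236]
tcp_rot: [-0.112, 0.994, -0.0, 0.0]
wrist_force: [0.3, -0.3, 0.2]
grip_width: 0.05
gripper_force: 0.0
```

Released; now straight up and back toward the robot for a clear view.

Request:
{"method": "jog_arm", "body": {"targets": [0,0,-0.5,0,0,0,0,0,-1,0,0,0,0,0,-2,0,0,0,0,0,-3,0,0,0,0,0,-3,0,0,0,0,0,-3,0,0,0,0,0,-3,0,0,0,3,0,-1.5,0,0,0,3,0,0,0,0,0,4,0,0,0,0,0,4,0,0,0,0,0,4,0,0,0,0,0,2,0,0,0,0,0,0,0,0,0,0,0]}}

```text
t: 13.45
tool_pos: [0.4121, -0.2419, 0.295]
tcp_rot: [-0.111, 0.994, -0.001, 0.001]
wrist_force: [0.1, -0.3, -0.1]
grip_width: 0.05
gripper_force: 0.0
```

Run:
```python
from h import *
S=capture('side')[60:300,230:480,::-1];W=capture('wrist')[:,:,::-1]
cv2.imwrite('pics/c3.png',np.hstack([cv2.resize(S,(400,384),interpolation=2),cv2.resize(W[140:,160:460],(400,347)) .__class__(0) if 0 else cv2.copyMakeBorder(cv2.resize(W[140:,160:460],(400,347)),0,37,0,0,0)]))
for n in ['tabs','ledge_grip','slots']: 
    print(n,[(np.round(i['at'],1).tolist(),round(i['score'],2)) for i in place_of('side',n)])
```

```text
tabs [([179.4, 415.8], 0.57)]
ledge_grip [([197.0, 399.5], 0.82)]
slots [([178.7, 415.5], 0.74), ([143.5, 194.0], 0.66)]
```

View pics/c3.png

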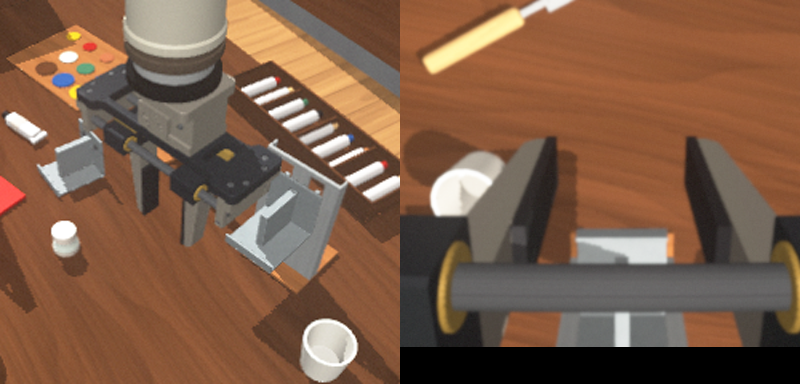

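The ledge hangs by itself on the slotted sheet (ledge at (275,225) in the side crop, slot tops visible above it at (315,185)). The tabs point and the slots point coincide at about (415,179), and the plain ledge stands untouched at (75,165).

```bash
python3 -c "
from station import job
print(job.close_job())"
```

```text
the job is handed in; nothing more can be done
None
```

The tabbed ledge hangs by both hooks on the slotted upright, with the gripper released and clear. The plain ledge was not touched, and I handed the job in at about 14 s.

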